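# Slide the till back and point out the chuck key

### The job

The chuck key for the drill lies somewhere under the sliding till of the wooden tool box. Push the till gently along its runners all the way to the left end of the box, without lifting it, and then show me the chuck key: bring the fingertips to a couple of centimetres above the middle of it and keep them there for at least two seconds, without touching it. Leave everything in the bays where it lies, and finish while still pointing at the key so that I can see which one it is.

Things in the scene. Friction and masses are not known exactly. Their poses are not given: they have to be found in the camera images.
- tool_box: open wooden box, fixed, 424 long, 239 wide, 116 high; walls 12 mm; well floor 48 mm above the origin, a shut drawer below it. Origin: centre of its underside; y along its length (+y to the robot's left), x across it, away from the robot. Inside 400 x 215 mm. Runners 8 mm wide on the long walls, top 80 mm above the origin, carry the till along y. Spanner and pliers lie in the left half, below it.
- bays (a point): centre of the right half of the floor of the well. Dividers 18 mm high and 6 mm thick make four open bays here, each about 96 x 96 mm, centred +-51 mm from this point along the box's x and y. Each holds one small thing; the till covers them at the start.
- till: loose wooden tray on the runners, over the bays at the start; 211 (x) x 198 (y) x 34 mm, about 0.5 kg with a screwdriver and a pencil in its right part; slides along the box's y with a push of 2 to 8 N. Origin: centre of its underside, axes as the box's. With the till at the left end of the box its origin is at y = +101 mm in the box's frame and the bays are open.
- till_push (a point): middle of the inner face of the till's left end wall (8 mm thick), 20 mm above the till's underside and 14 mm below its rim; the face to push on, towards +y. The compartment before it is empty: 82 mm along y, 195 mm along x, its floor 15 mm below this point; a divider 26 mm high closes it on the right.
- chuck_key: drill chuck key of grey steel, T-shaped (a toothed spindle with a cross bar at one end), 82 x 60 x 15 mm, lying flat in one of the four bays, hidden under the till at the start. Origin: middle of its length, on its underside, under the spindle; z up, x along its 82 mm length; its top is 15 mm above the origin.
- hex_key: L-shaped hexagon key of dark steel bar, 80 x 32 x 6 mm, lying flat in another bay; not to be moved. Origin: centre of its underside.
- tape_black: small roll of tape, 56 mm across, 19 mm high, lying flat in another bay; not to be moved. Origin: centre of its underside.
- tape_white: larger roll of tape, 68 mm across, 25 mm high, lying flat in another bay; not to be moved. Origin: centre of its underside.

How it is judged:
By the outcome, as a careful person would: the job done as asked, in the order asked, and still so for the second after the job is handed in, with the robot touching nothing.
It also fails if it takes over 53 s, if anything falls off the work surface, if the arm or the gripper's body presses on something with over 40 N, if the wrist force passes 120 N, or if a joint passes its speed limit or range.

### The arm

A 6-joint arm with a two-finger parallel gripper is mounted at the origin on a cart in front of the work surface, level with it; the furniture and walls round the work are solid. World frame = base frame: x ahead of the robot, y to its left, z up, the work surface at z = 0. Lengths are in m, angles in rad, forces in N, time in s.
With the tool pointing down it reaches from about 0.35 to 0.775 m from the base axis. Payload 5.5 kg.
Tool frame: the origin (TCP) lies midway between the tips of the shut fingers; the grasp point (between the pads) lies grasp_offset behind it (grasp_offset is the distance from the TCP to the grasp point, in m); z points along the fingers, y is the line along which they close (so a half turn about z gives the same grasp; the last joint's range is limited). The gripper opens to 85 mm and grips with 20 to 120 N. Pads are 22 mm wide; open, the fingers measure 114 mm over their backs; the gripper's body (76 mm by 85 mm) begins 54 mm behind the grasp point. The pads swing forward as they close: fully open they stand 13 mm farther back than shut.
Start: joints at [-1.341, 0.313, 0.046, 1.304, 0, 1.431], TCP at [0.208, -0.536, 0.231] pointing down, gripper open.
Joint ranges: [-2.76, 2.76], [-0.86, 1.69], [-1.03, 1.26], [-2.2, 2.34], [-1.47, 1.5], [-3.14, 3.14]. Speed limits (rad/s): [2.57, 2.57, 3.14, 3.14, 3.14, 3.14].

### API

Orientations are given as a unit quaternion [w, x, y, z].
In Python, from workcell import * gives the robot as it stands.
- The arm moves only by the tool step_arm, never from a script. Its argument "deltas" is a list of rows, each a list of 7 numbers: the shift along the world's x, y, z in mm, then the turn, a rotation vector about the world's x, y, z in degrees, then the gripper's target within -1 to 1 (fully open at 1, half-way at 0, shut at -1). A call has 1 to 5 rows; each row shifts and turns the commanded pose from where the row before left it; what a row does not reach is not made up. A row lasts 1/10 s, in which the tool goes at most 50 mm and 8.59 degrees, less where a joint would pass 70% of its speed; a pose out of reach is approached as far as the arm can. A call is refused whole if a number of a shift passes 50 or a number of a turn 8.59, either way. A call with a gripper value outside its range is refused whole. The fingers move at their own pace and stop on an object; "newtons" is the grip in N (left out, the last holds). Time passes only in rows, so rows that do not move let the fingers close. It gives the time, the measured TCP pose, the force, the opening and the grip force at its end, in the units of the state.
- get_state(): the state, without advancing time (a new reading comes with each control period).
- read_camera(name): name is "scene" or "top"; returns a dict with "image" (480x640x3 uint8, red, green, blue), "z_map" (480x640 float32, m along the optical axis (not along the pixel's ray), 0 where there is no reading), "K" (3x3 intrinsics, pixels), "dist_coeffs" ([k1, k2, p1, p2, k3] as OpenCV has them; the pictures are not rectified), "world_from_camera" (4x4, takes a point from camera to world coordinates). Camera axes: x right, y down, z forward; pixel columns grow to the right and rows downward; lengths in m; the calibration is good to about 2 mm. A picture is of the moment at which its call begins.
- hand_in(): hands the job in; it is judged then, once.
The state is a dict: "clock": time; "joint_pos": joint angles; "qvel": joint speeds; "tau": joint torques, N m; "tcp_pos": TCP position; "orientation": TCP orientation; "wrist_force": force on the tool from outside, world axes, zero at the start; "ft_torque": the same for the moment, N m; "finger_gap": finger opening in m; "grip_force": force on a finger pad.
Only numpy, scipy, OpenCV 4.12 (cv2) and the standard library are available. Lean on these libraries where they do the work, as an engineer would, in place of code of your own. Each camera call takes 0.05 s, during which the arm holds its last target. There are 200 camera calls.

## Working session

There is one attempt and no reset: what is moved stays moved. The work goes in short steps, Python scripts to look and compute and a tool call to move; the robot and the scene stay as the last step left them, time stands still between calls to the robot, and variables do not carry over. Pictures are saved under pics/ and viewed, at most 10 in all, crops included, and the job is handed in when it is done.

Besides the shell and the picture viewer there is one more tool, called after ">>>" as name(argument=value, ...), one argument or row to a line, values as JSON. step_arm: Moves the arm, as the interface text tells. Its arguments: {"type":"object","properties":{"deltas":{"type":"array","items":{"type":"array","items":{"type":"number"}}},"newtons":{"type":"number"}},"required":["deltas"]}

```bash
mkdir -p pics; cat > h.py <<'E'
from workcell import *
import numpy as np, cv2
def save(c,name,crop=None,s=1):
    im=c["image"][:,:,::-1]
    if crop: a,b,d,e=crop; im=im[b:e,a:d]
    cv2.imwrite("pics/"+name,cv2.resize(im,None,fx=s,fy=s,interpolation=cv2.INTER_CUBIC))
def world(c,u,v,z=None):
    p=cv2.undistortPoints(np.array([[[u,v]]],float),c["K"],c["dist_coeffs"])[0,0]
    T=c["world_from_camera"]; r=T[:3,:3]@np.array([*p,1]); 
    if z is None:
        d=np.median(c["z_map"][int(v)-1:int(v)+2,int(u)-1:int(u)+2]); return T[:3,3]+r*d
    return T[:3,3]+r*(z-T[2,3])/r[2]
E
python3 - <<'E'
from h import *
c=read_camera("top"); save(c,"t0.png"); np.save("t0.npy",c,allow_pickle=True)
c=read_camera("scene"); save(c,"s0.png")
print(get_state())
E
```

```text
{'clock': 0.1, 'joint_pos': array([-1.34059947e+00,  3.13953624e-01,  4.50826660e-02,  1.30359761e+00,
       -7.87221646e-06,  1.43117451e+00]), 'qvel': array([-0.00228887, -0.00185008,  0.00273981,  0.00072713, -0.00032264,
        0.00067485]), 'tau': array([ 2.23122508e-03, -4.81728530e+01,  2.99242562e+01,  1.27802073e-02,
       -1.78882760e-04,  3.92023853e-07]), 'tcp_pos': array([ 0.20770294, -0.53568323,  0.23047787]), 'orientation': array([-8.35083620e-04,  9.82952580e-01,  1.83857355e-01, -4.17848859e-05]), 'wrist_force': array([ 0.05217914,  0.04109571, -0.97854021]), 'ft_torque': array([ 0.0183786 , -0.01204749,  0.04360253]), 'grip_force': 0.0, 'finger_gap': 0.08532552972352327}
```

View pics/t0.png

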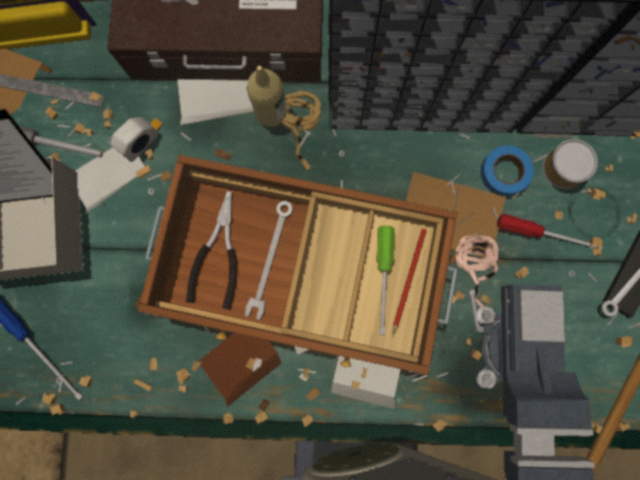

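View pics/s0.png

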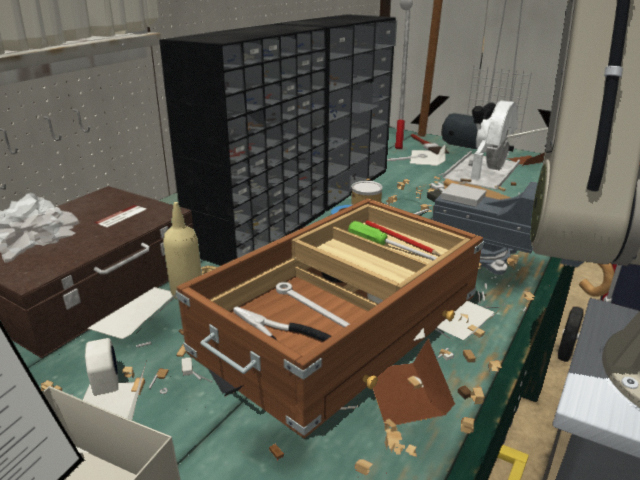

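The top view shows the box with outer rim corners at about (180,158), (456,213), (427,373) and (140,308). The till is on the right, with its left wall running (313,194)–(287,328) and its divider (372,211)–(347,342). The left compartment is empty. The scene view agrees.

```bash
python3 - <<'E'
from h import *
c=np.load("t0.npy",allow_pickle=True).item()
P=[world(c,u,v,.116) for u,v in [(180,158),(456,213),(427,373),(140,308)]]
for p in P: print(p.round(4))
print([round(np.linalg.norm(P[i]-P[(i+1)%4]),4) for i in range(4)])
o=np.mean(P,0); y=(P[0]+P[3]-P[1]-P[2]); y/=np.linalg.norm(y); x=np.array([y[1],-y[0],0])
print("centre",o,"yaw deg",np.degrees(np.arctan2(x[1],x[0])),x,y)
f=lambda u,v,z: (lambda q:(q@x,q@y,q[2]))(world(c,u,v,z)-o*[1,1,0])
for n,u,v in [("wall top",313,194),("wall bot",287,328),("div top",372,211),("div bot",347,342),("tillfloor",325,270)]:
  print(n,np.round(f(u,v,.106),4),np.round(f(u,v,None),4))
for u,v in [(160,230),(440,300),(320,187),(290,343)]: print(world(c,u,v).round(3))
print(c["world_from_camera"][:3,3])
E
```

```text
[0.6332 0.3189 0.116 ]
[ 0.5593 -0.0918  0.116 ]
[ 0.3298 -0.049   0.116 ]
[0.4091 0.362  0.116 ]
[np.float64(0.4172), np.float64(0.2334), np.float64(0.4186), np.float64(0.2283)]
centre [0.48283987 0.13503392 0.116     ] yaw deg -10.56328268342749 [ 0.98305303 -0.18332141  0.        ] [0.18332141 0.98305303 0.        ]
wall top [0.1034 0.0024 0.106 ] [0.1017 0.0018 0.1139]
wall bot [-0.0972 -0.0027  0.106 ] [-0.097  -0.0033  0.1141]
div top [ 0.0963 -0.0886  0.106 ] [ 0.0964 -0.0887  0.1055]
div bot [-0.0985 -0.0911  0.106 ] [-0.0983 -0.0908  0.1135]
tillfloor [-0.004  -0.0388  0.106 ] [-0.0021 -0.0383  0.0853]
[0.523 0.341 0.117]
[ 0.432 -0.068  0.115]
[0.593 0.108 0.117]
[0.366 0.144 0.117]
[0.3954048  0.09326262 0.914946  ]
```

```bash
python3 - <<'E'
from h import *
c=np.load("t0.npy",allow_pickle=True).item()
save(c,"t0c.png",(130,140,470,390),2.3)
E
```

```text
(no output)
```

View pics/t0c.png

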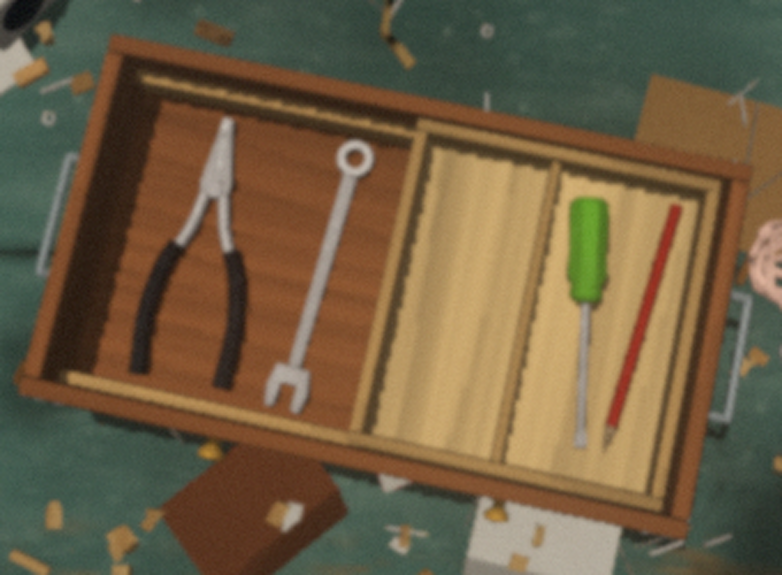

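The enlarged crop confirms this: the till's left wall has its inner face near local y = −10 mm, with the empty compartment beside it. I'll check the heights along my path before moving.

```bash
python3 - <<'E'
from h import *
c=np.load("t0.npy",allow_pickle=True).item()
for u,v in [(545,315),(525,355),(555,390),(540,440),(560,470),(485,320),(487,378),(600,440),(625,400),(350,460),(630,270),(265,80)]: print(u,v,world(c,u,v).round(3))
E
```

```text
545 315 [ 0.414 -0.214  0.123]
525 355 [ 0.358 -0.19   0.107]
555 390 [ 0.312 -0.223  0.128]
540 440 [ 0.238 -0.214  0.091]
560 470 [ 0.212 -0.217  0.152]
485 320 [ 0.407 -0.16   0.016]
487 378 [ 0.317 -0.16   0.022]
600 440 [ 0.226 -0.335  0.018]
625 400 [ 0.288 -0.376  0.02 ]
350 460 [0.243 0.063 0.26 ]
630 270 [ 0.493 -0.397  0.016]
265 80 [0.748 0.193 0.14 ]
```

>>> step_arm(
  deltas=[
    [0, 0, 10, 0, 0, 8, -1],
    [0, 0, 10, 0, 0, 8, -1],
  ],
)

```text
clock: 0.3
tcp_pos: [0.2077, -0.5356, 0.2506]
orientation: [-0.001, 0.947, 0.322, 0.0]
wrist_force: [0.2, 0.5, -0.0]
finger_gap: 0.0593
grip_force: 0.0
```

>>> step_arm(
  deltas=[
    [17, 38, 0, 0, 0, 8, -1],
    [17, 38, 0, 0, 0, 8, -1],
    [17, 38, 0, 0, 0, 8, -1],
    [17, 38, 0, 0, 0, 8, -1],
    [17, 38, 0, 0, 0, 8, -1],
  ],
)

```text
clock: 0.8
tcp_pos: [0.293, -0.3444, 0.2509]
orientation: [-0.0, 0.78, 0.626, 0.0]
wrist_force: [0.8, -0.8, 0.6]
finger_gap: -0.0001
grip_force: 0.0
```

>>> step_arm(
  deltas=[
    [17, 38, 0, 0, 0, 2, -1],
    [17, 38, 0, 0, 0, 0, -1],
    [17, 38, 0, 0, 0, 0, -1],
    [17, 38, 0, 0, 0, 0, -1],
    [17, 38, 0, 0, 0, 0, -1],
  ],
)

```text
clock: 1.3
tcp_pos: [0.378, -0.1545, 0.2512]
orientation: [-0.0, 0.771, 0.637, 0.0]
wrist_force: [0.8, -0.3, 0.1]
finger_gap: -0.0005
grip_force: 0.0
```

>>> step_arm(
  deltas=[
    [17, 38, 0, 0, 0, 0, -1],
    [17, 40, 0, 0, 0, 0, -1],
    [17, 40, 0, 0, 0, 0, -1],
    [17, 40, 0, 0, 0, 0, -1],
    [17, 40, 0, 0, 0, 0, -1],
  ],
)

```text
clock: 1.8
tcp_pos: [0.463, 0.0437, 0.2511]
orientation: [0.0, 0.771, 0.637, -0.0]
wrist_force: [0.1, -0.9, 0.3]
finger_gap: 0.0001
grip_force: 0.0
```

>>> step_arm(
  deltas=[
    [6, 21, 0, 0, 0, 0, -1],
    [5, 20, -20, 0, 0, 0, -1],
    [0, 0, -40, 0, 0, 0, -1],
    [0, 0, -40, 0, 0, 0, -1],
    [0, 0, -10, 0, 0, 0, -1],
  ],
)

```text
clock: 2.3
tcp_pos: [0.4703, 0.0831, 0.1371]
orientation: [-0.002, 0.77, 0.638, -0.003]
wrist_force: [-1.6, 0.1, -0.7]
finger_gap: 0.0006
grip_force: 0.0
```

```bash
python3 - <<'E'
from h import *
c=read_camera("scene"); save(c,"s1.png",(240,160,500,340),3); print(get_state()["tcp_pos"])
E
```

```text
[0.47073146 0.08292524 0.13765597]
```

View pics/s1.png

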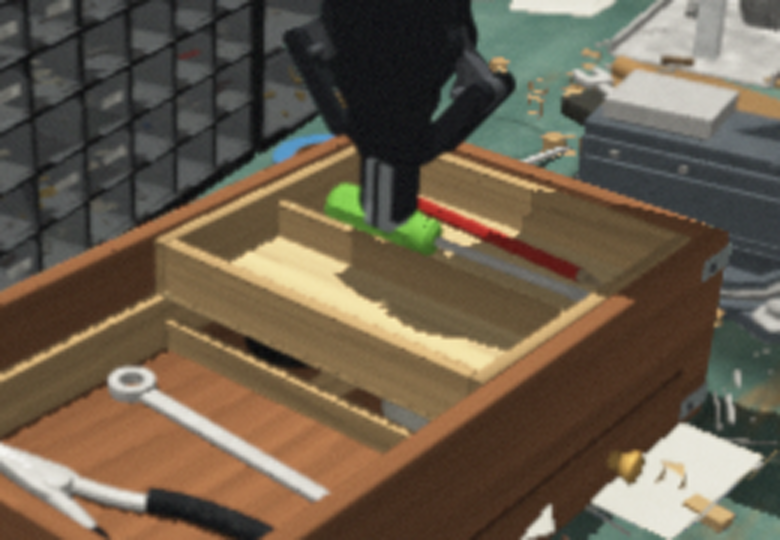

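The fingertips, at crop pixel (385,220), hang centrally above the empty compartment. I'll lower them and approach the wall.

>>> step_arm(
  deltas=[
    [0, 0, -20, 0, 0, 0, -1],
    [0, 0, -14, 0, 0, 0, -1],
    [0, 0, -7, 0, 0, 0, -1],
    [1, 4, 0, 0, 0, 0, -1],
    [1, 5, 0, 0, 0, 0, -1],
  ],
)

```text
clock: 2.85
tcp_pos: [0.4768, 0.092, 0.1016]
orientation: [0.001, 0.771, 0.637, 0.001]
wrist_force: [-0.5, 0.1, 0.4]
finger_gap: 0.0003
grip_force: 0.0
```

>>> step_arm(
  deltas=[
    [1, 5, 0, 0, 0, 0, -1],
    [1, 5, 0, 0, 0, 0, -1],
    [1, 4, 0, 0, 0, 0, -1],
    [0.7, 4, 0, 0, 0, 0, -1],
    [0.7, 4, 0, 0, 0, 0, -1],
  ],
)

```text
clock: 3.35
tcp_pos: [0.4803, 0.1143, 0.1004]
orientation: [0.0, 0.771, 0.637, 0.0]
wrist_force: [0.4, -0.6, -0.6]
finger_gap: 0.0001
grip_force: 0.0
```

>>> step_arm(
  deltas=[
    [0.5, 3, -1, 0, 0, 0, -1],
    [0.5, 3, -1, 0, 0, 0, -1],
    [0.7, 4, 0, 0, 0, 0, -1],
    [0.7, 4, 0, 0, 0, 0, -1],
    [0.7, 4, 0, 0, 0, 0, -1],
  ],
)

```text
clock: 3.85
tcp_pos: [0.4831, 0.1319, 0.0981]
orientation: [-0.0, 0.771, 0.637, -0.0]
wrist_force: [-0.3, -1.7, -1.2]
finger_gap: -0.0001
grip_force: 0.9
```

>>> step_arm(
  deltas=[
    [0.9, 5, 0, 0, 0, 0, -1],
    [0.9, 5, 0, 0, 0, 0, -1],
    [0.9, 5, 0, 0, 0, 0, -1],
    [0.9, 5, 0, 0, 0, 0, -1],
    [0.9, 5, 0, 0, 0, 0, -1],
  ],
)

```text
clock: 4.35
tcp_pos: [0.4879, 0.1573, 0.0983]
orientation: [0.0, 0.771, 0.637, -0.0]
wrist_force: [0.2, -1.5, -1.5]
finger_gap: 0.0001
grip_force: 0.9
```

>>> step_arm(
  deltas=[
    [0.9, 5, 0, 0, 0, 0, -1],
    [0.9, 5, 0, 0, 0, 0, -1],
    [0.9, 5, 0, 0, 0, 0, -1],
    [0.9, 5, 0, 0, 0, 0, -1],
    [0.9, 5, 0, 0, 0, 0, -1],
  ],
)

```text
clock: 4.85
tcp_pos: [0.4924, 0.1823, 0.0983]
orientation: [0.0, 0.771, 0.637, 0.0]
wrist_force: [-0.2, -2.1, -1.5]
finger_gap: -0.0001
grip_force: 0.9
```

>>> step_arm(
  deltas=[
    [0.9, 5, 0, 0, 0, 0, -1],
    [0.9, 5, 0, 0, 0, 0, -1],
    [0.9, 5, 0, 0, 0, 0, -1],
    [0.9, 5, 0, 0, 0, 0, -1],
    [0.9, 5, 0, 0, 0, 0, -1],
  ],
)

```text
clock: 5.35
tcp_pos: [0.4969, 0.2072, 0.0983]
orientation: [0.0, 0.771, 0.637, 0.0]
wrist_force: [-0.6, -1.9, -0.8]
finger_gap: -0.0001
grip_force: 0.9
```

>>> step_arm(
  deltas=[
    [0.9, 5, 0, 0, 0, 0, -1],
    [0.9, 5, 0, 0, 0, 0, -1],
    [0.9, 5, 0, 0, 0, 0, -1],
    [0.9, 5, 0, 0, 0, 0, -1],
    [0.9, 5, 0, 0, 0, 0, -1],
  ],
)

```text
clock: 5.85
tcp_pos: [0.5014, 0.2322, 0.0983]
orientation: [0.0, 0.771, 0.637, -0.0]
wrist_force: [-0.4, -2.2, -1.4]
finger_gap: 0.0
grip_force: 1.0
```

```bash
python3 - <<'E'
from h import *
c=read_camera("top"); save(c,"t1.png",(130,140,470,390),2.3); print(get_state()["tcp_pos"],get_state()["wrist_force"])
E
```

```text
[0.50157142 0.23298398 0.0983876 ] [-0.01368821 -0.43056505 -0.57834637]
```

View pics/t1.png

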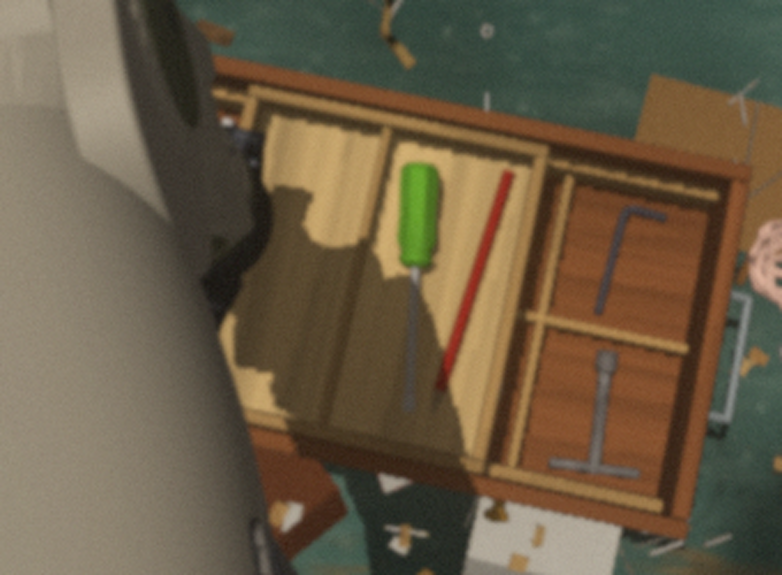

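The till slides cleanly, and two right bays are uncovered. The T-shaped chuck key lies in the near-right bay (crop: head (607,360), crossbar (595,468)), and the hex key is in the far-right bay. I'll keep pushing.

>>> step_arm(
  deltas=[
    [0.9, 5, 0, 0, 0, 0, -1],
    [0.9, 5, 0, 0, 0, 0, -1],
    [0.9, 5, 0, 0, 0, 0, -1],
    [0.9, 5, 0, 0, 0, 0, -1],
    [0.9, 5, 0, 0, 0, 0, -1],
  ],
)

```text
clock: 6.4
tcp_pos: [0.506, 0.2572, 0.0984]
orientation: [0.0, 0.771, 0.637, 0.0]
wrist_force: [-0.2, -3.1, -0.1]
finger_gap: -0.0003
grip_force: 1.5
```

>>> step_arm(
  deltas=[
    [0.9, 5, 0, 0, 0, 0, -1],
    [0.9, 5, 0, 0, 0, 0, -1],
    [0.9, 5, 0, 0, 0, 0, -1],
    [0.9, 5, 0, 0, 0, 0, -1],
    [0.9, 5, 0, 0, 0, 0, -1],
  ],
)

```text
clock: 6.9
tcp_pos: [0.5104, 0.2822, 0.0984]
orientation: [0.0, 0.771, 0.637, 0.0]
wrist_force: [-0.7, -3.4, 1.8]
finger_gap: -0.0001
grip_force: 1.8
```

>>> step_arm(
  deltas=[
    [0.7, 4, 0, 0, 0, 0, -1],
    [0.7, 4, 0, 0, 0, 0, -1],
    [0.7, 4, 0, 0, 0, 0, -1],
    [0.7, 3, 0, 0, 0, 0, -1],
    [0.7, 3, 0, 0, 0, 0, -1],
  ],
)

```text
clock: 7.4
tcp_pos: [0.5139, 0.3, 0.0984]
orientation: [0.0, 0.771, 0.637, -0.0]
wrist_force: [-0.9, -4.6, 2.1]
finger_gap: -0.0001
grip_force: 2.1
```

>>> step_arm(
  deltas=[
    [0.4, 2, 0, 0, 0, 0, -1],
    [0.4, 2, 0, 0, 0, 0, -1],
    [0.4, 2, 0, 0, 0, 0, -1],
  ],
)

```text
clock: 7.7
tcp_pos: [0.5151, 0.3059, 0.0984]
orientation: [0.0, 0.771, 0.637, 0.0]
wrist_force: [-0.7, -3.4, 2.8]
finger_gap: -0.0001
grip_force: 2.2
```

>>> step_arm(
  deltas=[
    [0.4, 2, 0, 0, 0, 0, -1],
    [0.4, 2, 0, 0, 0, 0, -1],
    [0.2, 1, 0, 0, 0, 0, -1],
  ],
)

```text
clock: 8.0
tcp_pos: [0.5161, 0.311, 0.0984]
orientation: [0.0, 0.771, 0.637, 0.0]
wrist_force: [-1.6, -4.3, 2.3]
finger_gap: 0.0002
grip_force: 2.4
```

>>> step_arm(
  deltas=[
    [0.2, 1, 0, 0, 0, 0, -1],
    [0.2, 1, 0, 0, 0, 0, -1],
  ],
)

```text
clock: 8.2
tcp_pos: [0.5165, 0.3128, 0.0984]
orientation: [0.0, 0.771, 0.637, 0.0]
wrist_force: [-0.7, -4.9, 2.9]
finger_gap: 0.0
grip_force: 2.4
```

>>> step_arm(
  deltas=[
    [0.2, 1, 0, 0, 0, 0, -1],
    [0.2, 1, 0, 0, 0, 0, -1],
  ],
)

```text
clock: 8.4
tcp_pos: [0.5169, 0.3148, 0.0984]
orientation: [0.0, 0.771, 0.637, 0.0]
wrist_force: [-1.2, -4.9, 3.0]
finger_gap: -0.0
grip_force: 2.5
```

>>> step_arm(
  deltas=[
    [0.2, 1, 0, 0, 0, 0, -1],
    [0.2, 1, 0, 0, 0, 0, -1],
  ],
)

```text
clock: 8.6
tcp_pos: [0.5169, 0.315, 0.0984]
orientation: [0.001, 0.771, 0.637, -0.001]
wrist_force: [-3.6, -13.2, 7.5]
finger_gap: 0.0002
grip_force: 6.6
```

>>> step_arm(
  deltas=[
    [0.2, 1, 0, 0, 0, 0, -1],
    [0.2, 1, 0, 0, 0, 0, -1],
  ],
)

```text
clock: 8.8
tcp_pos: [0.5168, 0.3151, 0.0984]
orientation: [0.003, 0.771, 0.637, -0.003]
wrist_force: [-3.7, -19.9, 10.5]
finger_gap: 0.0001
grip_force: 9.8
```

>>> step_arm(
  deltas=[
    [0.2, 1, 0, 0, 0, 0, -1],
  ],
)

```text
clock: 8.9
tcp_pos: [0.5168, 0.3151, 0.0984]
orientation: [0.003, 0.771, 0.636, -0.004]
wrist_force: [-4.3, -22.2, 10.5]
finger_gap: -0.0001
grip_force: 11.4
```

The till is at the stop: the force rises while the position holds. I'll back off, lift, and move right so the cameras see the bays.

>>> step_arm(
  deltas=[
    [-1, -5, 0, 0, 0, 0, -1],
    [-2, -10, 0, 0, 0, 0, -1],
    [-2, -10, 0, 0, 0, 0, -1],
    [-1, -6, 0, 0, 0, 0, -1],
    [0, 0, 10, 0, 0, 0, -1],
  ],
)

```text
clock: 9.4
tcp_pos: [0.5105, 0.2878, 0.1073]
orientation: [-0.001, 0.771, 0.637, -0.001]
wrist_force: [0.6, -1.0, -0.3]
finger_gap: 0.0001
grip_force: 0.0
```

>>> step_arm(
  deltas=[
    [0, 0, 20, 0, 0, 0, -1],
    [0, 0, 30, 0, 0, 0, -1],
    [0, 0, 30, 0, 0, 0, -1],
    [0, 0, 10, 0, 0, 0, -1],
    [0, 0, 0, 0, 0, 0, -1],
  ],
)

```text
clock: 9.9
tcp_pos: [0.5131, 0.2896, 0.2007]
orientation: [0.001, 0.77, 0.637, 0.002]
wrist_force: [0.1, 0.4, 0.1]
finger_gap: 0.0001
grip_force: 0.0
```

```bash
python3 - <<'E'
from h import *
c=read_camera("top"); np.save("t2.npy",c,allow_pickle=True); save(c,"t2.png",(210,140,470,390),2.4); print(get_state()["tcp_pos"])
E
```

```text
[0.51221614 0.28920432 0.19881347]
```

View pics/t2.png

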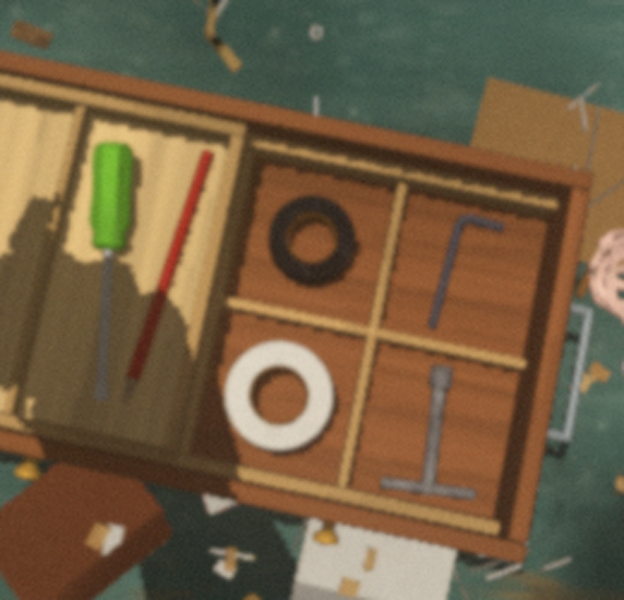

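The till is at the left and all four bays are open: black tape far-left, white tape near-left, hex key far-right, chuck key near-right. In the crop the chuck key's head end is at (441,367), the crossbar's outer edge at (428,496) and its middle at about (434.5,431).

```bash
python3 - <<'E'
from h import *
c=np.load("t2.npy",allow_pickle=True).item()
g=lambda u,v:(210+u/2.4,140+v/2.4)
o=np.array([.483,.135,0]); a=np.radians(-10.5); x=np.array([np.cos(a),np.sin(a),0]); y=np.array([-x[1],x[0],0])
P={}
for n,u,v,z in [("head",441,367,.058),("bar",428,496,.058),("mid",434.5,431,.058),("barL",383,482,.058),("barR",474,494,.058),("tillR top",246,125,.114),("tillR bot",192,457,.114)]:
  p=world(c,*g(u,v),z); P[n]=p; q=p-o; print(n,p.round(4),"local",round(q@x,4),round(q@y,4),"depth z",world(c,*g(u,v)).round(4))
print(np.linalg.norm(P["head"]-P["bar"]),np.linalg.norm(P["barL"]-P["barR"]))
E
```

```text
head [ 0.4438 -0.0085  0.058 ] local -0.0124 -0.1482 depth z [ 0.4435 -0.0079  0.0626]
bar [ 0.3625 -0.0009  0.058 ] local -0.0938 -0.1556 depth z [ 0.3621 -0.0019  0.0486]
mid [ 0.4032 -0.0046  0.058 ] local -0.053 -0.1518 depth z [ 0.4032 -0.0045  0.0593]
barL [0.3704 0.0276 0.058 ] local -0.0911 -0.1261 depth z [0.3704 0.0275 0.0566]
barR [ 0.3645 -0.0298  0.058 ] local -0.0865 -0.1837 depth z [ 0.3644 -0.0301  0.0565]
tillR top [0.586 0.119 0.114] local 0.1042 0.003 depth z [0.5869 0.1191 0.1103]
tillR bot [0.3836 0.1452 0.114 ] local -0.0996 -0.0081 depth z [0.3831 0.1473 0.081 ]
0.08168068044570918 0.057744975747164085
```

The measured key is 82 × 58 mm, which matches. The target TCP is (0.403, −0.004, 0.084).

>>> step_arm(
  deltas=[
    [-11, -30, 0, 0, 0, 0, -1],
    [-11, -30, 0, 0, 0, 0, -1],
    [-11, -30, 0, 0, 0, 0, -1],
    [-11, -30, 0, 0, 0, 0, -1],
    [-11, -30, 0, 0, 0, 0, -1],
  ],
)

```text
clock: 10.45
tcp_pos: [0.4551, 0.1378, 0.1963]
orientation: [-0.001, 0.77, 0.638, -0.001]
wrist_force: [0.4, -0.3, -0.1]
finger_gap: -0.0
grip_force: 0.0
```

>>> step_arm(
  deltas=[
    [-11, -30, 0, 0, 0, 0, -1],
    [-11, -30, 0, 0, 0, 0, -1],
    [-11, -30, 0, 0, 0, 0, -1],
    [-11, -30, 0, 0, 0, 0, -1],
    [-9, -22, 0, 0, 0, 0, -1],
  ],
)

```text
clock: 10.95
tcp_pos: [0.402, -0.0042, 0.1966]
orientation: [-0.001, 0.771, 0.637, -0.001]
wrist_force: [-0.2, -1.0, -0.2]
finger_gap: -0.0001
grip_force: 0.0
```

>>> step_arm(
  deltas=[
    [0, 0, -20, 0, 0, 0, -1],
    [0, 0, -25, 0, 0, 0, -1],
    [0, 0, -20, 0, 0, 0, -1],
    [0, 0, -10, 0, 0, 0, -1],
    [0, 0, 0, 0, 0, 0, -1],
  ],
)

```text
clock: 11.45
tcp_pos: [0.4018, -0.0027, 0.1212]
orientation: [-0.002, 0.771, 0.637, -0.001]
wrist_force: [0.1, -0.5, 0.3]
finger_gap: 0.0
grip_force: 0.0
```

>>> step_arm(
  deltas=[
    [0, 0, -15, 0, 0, 0, -1],
    [0.5, -1, -12, 0, 0, 0, -1],
    [0.5, 0, -8, 0, 0, 0, -1],
    [0, 0, -2, 0, 0, 0, -1],
    [0, 0, 0, 0, 0, 0, -1],
  ],
)

```text
clock: 11.95
tcp_pos: [0.4049, -0.0041, 0.0865]
orientation: [0.0, 0.771, 0.637, 0.0]
wrist_force: [-0.5, 1.1, -0.1]
finger_gap: 0.0001
grip_force: 0.0
```

```bash
python3 - <<'E'
from h import *
c=read_camera("scene"); save(c,"s2.png",(170,150,500,390),2.4); s=get_state();print(s["tcp_pos"],s["wrist_force"])
E
```

```text
[ 0.40512152 -0.00413977  0.08673394] [ 0.260114   -0.40176676 -0.81494373]
```

View pics/s2.png

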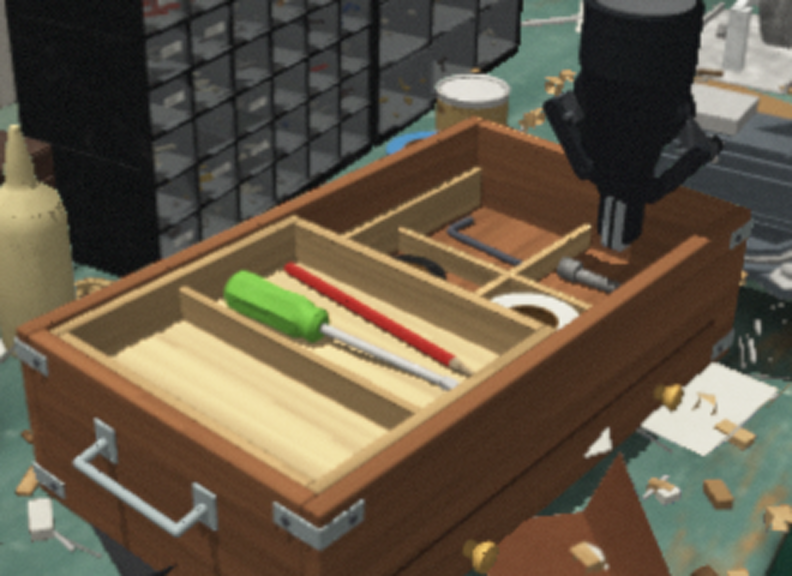

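The till sits against the left end of the box, and the fingertips (crop (615,245)) hover over the chuck key (head at (575,270)) without touching. A small correction, then I'll hold for more than 2.5 s.

>>> step_arm(
  deltas=[
    [-1.5, 0, -3, 0, 0, 0, -1],
    [0, 0, 0, 0, 0, 0, -1],
    [0, 0, 0, 0, 0, 0, -1],
    [0, 0, 0, 0, 0, 0, -1],
    [0, 0, 0, 0, 0, 0, -1],
  ],
)

```text
clock: 12.5
tcp_pos: [0.4034, -0.0042, 0.0834]
orientation: [0.0, 0.771, 0.637, 0.0]
wrist_force: [0.8, -1.1, -0.4]
finger_gap: 0.0
grip_force: 0.0
```

>>> step_arm(
  deltas=[
    [0, 0, 0, 0, 0, 0, -1],
    [0, 0, 0, 0, 0, 0, -1],
    [0, 0, 0, 0, 0, 0, -1],
    [0, 0, 0, 0, 0, 0, -1],
    [0, 0, 0, 0, 0, 0, -1],
  ],
)

```text
clock: 13.0
tcp_pos: [0.4033, -0.0042, 0.0833]
orientation: [0.0, 0.771, 0.637, 0.0]
wrist_force: [0.4, -0.7, -0.0]
finger_gap: 0.0003
grip_force: 0.0
```

>>> step_arm(
  deltas=[
    [0, 0, 0, 0, 0, 0, -1],
    [0, 0, 0, 0, 0, 0, -1],
    [0, 0, 0, 0, 0, 0, -1],
    [0, 0, 0, 0, 0, 0, -1],
    [0, 0, 0, 0, 0, 0, -1],
  ],
)

```text
clock: 13.5
tcp_pos: [0.4033, -0.0042, 0.0833]
orientation: [0.0, 0.771, 0.637, 0.0]
wrist_force: [-0.2, 0.8, -0.4]
finger_gap: 0.0001
grip_force: 0.0
```

>>> step_arm(
  deltas=[
    [0, 0, 0, 0, 0, 0, -1],
    [0, 0, 0, 0, 0, 0, -1],
    [0, 0, 0, 0, 0, 0, -1],
    [0, 0, 0, 0, 0, 0, -1],
    [0, 0, 0, 0, 0, 0, -1],
  ],
)

```text
clock: 14.0
tcp_pos: [0.4033, -0.0042, 0.0833]
orientation: [0.0, 0.771, 0.637, 0.0]
wrist_force: [0.4, 0.0, -1.3]
finger_gap: -0.0003
grip_force: 0.0
```

>>> step_arm(
  deltas=[
    [0, 0, 0, 0, 0, 0, -1],
    [0, 0, 0, 0, 0, 0, -1],
    [0, 0, 0, 0, 0, 0, -1],
    [0, 0, 0, 0, 0, 0, -1],
    [0, 0, 0, 0, 0, 0, -1],
  ],
)

```text
clock: 14.5
tcp_pos: [0.4033, -0.0042, 0.0833]
orientation: [0.0, 0.771, 0.637, 0.0]
wrist_force: [0.1, 0.3, 0.2]
finger_gap: -0.0001
grip_force: 0.0
```

>>> step_arm(
  deltas=[
    [0, 0, 0, 0, 0, 0, -1],
    [0, 0, 0, 0, 0, 0, -1],
    [0, 0, 0, 0, 0, 0, -1],
    [0, 0, 0, 0, 0, 0, -1],
    [0, 0, 0, 0, 0, 0, -1],
  ],
)

```text
clock: 15.0
tcp_pos: [0.4033, -0.0042, 0.0833]
orientation: [0.0, 0.771, 0.637, 0.0]
wrist_force: [0.5, -0.8, 0.1]
finger_gap: -0.0001
grip_force: 0.0
```

```bash
python3 -c "
from workcell import *
print(hand_in())"
```

```text
the job is handed in; nothing more can be done
None
```

I pushed the till to its stop at the left end and handed the job in with the shut fingertips held about 2 cm above the middle of the chuck key, which is in the near-right bay; they stayed there for 2.5 s without touching it.

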